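Load the sharpening stone into its spring-jaw holder

TASK

Load the loose sharpening stone into the stone holder on the counter: lay it flat on the holder's wooden base with one end against the round end post and its other end still askew, clear of the sprung jaw, then swing it about the post, past the jaw, until its long side lies flush along the steel side rail, and bed it there with a firm, steady push of about 15 N. The stone is brittle: never force it against the post or the rail with more than 25 N. Leave it clamped in line between post and jaw, and leave everything else on the counter where it is.

Things in the scene. Friction and masses are not known exactly. Their poses are not given: they have to be found in the camera images.
- stone: Two-layer sharpening stone, soaked and slippery on the holder: plain rectangular bar 50 x 205 x 25 mm (x, y, z), grey below, tan above, 0.45 to 0.65 kg, lying flat on the counter left or right of the holder. Origin: centre of its underside; y along its length. Both ends are alike.
- holder: Stone holder, fixed to the counter. Hardwood base 120 x 330 mm (x, y), its top 22 mm above the counter. Origin: centre of its underside, at counter height; x points across the base to the side rail (away from the robot), y along the base to the end post, z up. The near part of the base (x below -12 mm) is bare: the stone can lie askew there by 16 to 22 degrees, jaw end towards -x.
- seat (a point): The stone's place: where the stone's origin belongs, on the base's top; in the holder's frame x = +18, y = +22, z = 22 mm. The stone then lies along the holder's y, one end on the post (y = +124.5 mm), its far long side on the rail (x = +43 mm), its other end (y = -80.5 mm) holding the jaw 4 mm open. Axes as the holder's.
- end_post: Fixed upright round steel post, 16 mm diameter, standing 18 mm above the base at the +y end of the holder, at x = +18 mm, y = +132.5 mm in the holder's frame. Origin: centre of its foot, on top of the base.
- side_rail: Fixed straight steel rail 8 mm thick, 12 mm high and 175 mm long on the base, along the holder's y from -60 to +115 mm. Origin: middle of the foot of the face that the stone lies against (x = +43 mm in the holder's frame). A stone pushed in at its jaw end may stay some mm off the rail at its post end: push there too. In line it slides to the rail at 3 to 7 N; what is pushed beyond that bears on the rail.
- jaw (a joint): Opening of the sprung steel jaw at the holder's -y end, m: 0 when empty (face at y = -76.5 mm in the holder's frame), 0.004 with the stone in place, peak 0.006 as its corner passes, stop at 0.012. It slides along the holder's y, sprung towards the post with 5.5 N plus 0.3 N per mm. Swinging the stone past it takes about 7 to 12 N on its long side, three quarters of the way from post to jaw.
- jaw_face (a point): Middle of the jaw's upright flat face, 8.5 mm above the base. The face is 28 mm wide (holder x = +6 to +34 mm) and 16 mm high; on its near side a bevel falls back 8 mm over 18 mm (x = +6 to -12 mm): the stone's corner, swung in from the near side, rides up it and pushes the jaw back. The jaw has no bevel on top: the stone cannot be pressed in from above.
- mould: Bystander: wooden press mould, a box 70 x 180 x 60 mm, on the other side of the holder from the stone. Origin: centre of its underside.
- bowl: Bystander: small round white bowl, 100 mm wide, 50 mm high, between robot and holder. Origin: centre of its underside.
- nagura: Bystander: small dressing stone 28 x 65 x 22 mm between robot and holder. Origin: centre of its underside.
- sauce: Bystander: amber bottle, 52 mm wide, 130 mm high, behind on the right. Origin: centre of its underside.
- chopsticks: Bystander: pair of 300 mm cooking chopsticks behind the holder, 8 mm high. Origin: centre of the underside.
- teacup: Bystander: blue cup 68 mm wide, 75 mm high, behind on the left. Origin: centre of its underside.
There are look-alikes about, which are no part of the job. What is shaped like the stone but pink is not meant.

How it is judged (in metres and radians):
On the way, in this order (a step that is already met when the one before it is completed fails the run):
1. the stone lies on the base, one end bearing on the post while it is still askew by more than 3.5 degrees (contact force between stone and end_post above 0.5 N and angle between the y axis of stone and the y axis of holder, either way round between 0.06 and 0.5 rad and z of stone in the frame of holder between 0.019 and 0.026 m), for 0.1 s.
2. the stone, in line, is pressed steadily against the side rail with at least 4 N (contact force between stone and side_rail above 4 N and angle between the y axis of stone and the y axis of holder, either way round below 0.016 rad and value of joint jaw above 0.0025 m), for 0.3 s.
At the end, for the whole second after the job is handed in: The stone rests flat on the base in its place: centre within 2.5 mm of the line along the rail and 3 mm of its place along it, less than 0.9 degrees out of line, the jaw held at least 2.5 mm open by it, at rest (x of stone in the frame of holder between 0.0155 and 0.0205 m and y of stone in the frame of holder between 0.019 and 0.025 m and z of stone in the frame of holder between 0.02 and 0.024 m and angle between the y axis of stone and the y axis of holder, either way round below 0.016 rad and angle between the z axis of stone and the z axis of holder, either way round below 0.03 rad and value of joint jaw above 0.0025 m and linear speed of stone below 0.01 m/s); the robot touches nothing.
It fails at once if the stone is forced against the end post with more than 25 N (contact force between stone and end_post above 25 N).
It fails at once if the stone is forced against the side rail with more than 25 N (contact force between stone and side_rail above 25 N).
It fails at once if a bystander is moved by more than 25 mm (distance of any of mould, bowl, nagura, sauce, chopsticks, teacup from where it was at the start of the episode above 0.025 m).
It also fails if it takes over 72 s, if anything falls off the work surface, if the arm or the gripper's body presses on something with over 40 N, if the wrist force passes 120 N, or if a joint passes its speed limit or range.

ROBOT

A 6-joint arm with a two-finger parallel gripper is mounted at the origin on the work surface. World frame = base frame: x ahead of the robot, y to its left, z up, the work surface at z = 0. Lengths are in mm, angles in degrees, forces in N, time in s.
With the tool pointing down it reaches from about 300 to 850 mm from the base axis. Payload 4.2 kg.
Tool frame: the origin (TCP) lies midway between the tips of the shut fingers; the grasp point (between the pads) lies 19 mm behind it; x points along the fingers, y is the direction in which the jaws open and shut, and the axes are right-handed (so a half turn about x gives the same grasp; the last joint's range is limited). The gripper opens to 91 mm and grips with 3 to 60 N. Pads are 32 mm wide; open, the fingers measure 118 mm over their backs; the gripper's body (76 mm by 178 mm) begins 60 mm behind the grasp point.
Start: joints at [65.89, 18.312, 89.639, -0, 72.044, -1.146], TCP at [224.343, 529.446, 213.976] pointing down, gripper open.
Joint ranges: [-177.97, 177.97], [-48.28, 115.42], [12.27, 149.76], [-77.06, 257.06], [2.81, 150.46], [-146.56, 146.56]. Speed limits (degrees/s): [147.25, 147.25, 180, 180, 180, 180].

INTERFACE

Orientations are given as [roll, pitch, yaw] about the fixed x, y, z axes, in that order (R = Rz(yaw) Ry(pitch) Rx(roll)).
In Python, from workcell import * gives the robot as it stands.
- The arm moves only by the shell command python3 -m handwheel 'ROWS' [FORCE]. ROWS is a JSON object of lists of equal length, an entry for each row: "gripper": the closure, from 0 (fully open) to 1 (shut); "offset": the shift along the tool's x, y, z in mm, a list of three; "rot": the turn, a rotation vector about the tool's x, y, z in degrees, a list of three. A call has 1 to 5 rows; each row is the pose to reach, as a shift and turn from the pose commanded when the call began, along the tool's axes at that moment; what a row does not reach only later rows make up. A row lasts 1/12 s, in which the tool goes at most 41.7 mm and 7.16 degrees, less where a joint would pass 70% of its speed; a pose out of reach is approached as far as the arm can. A call with a gripper value outside its range is refused whole. The fingers move at their own pace and stop on an object; FORCE is the grip in N (left out, the last holds). Time passes only in rows, so rows that repeat a pose let the fingers close. It gives the time, the measured TCP pose, the force and the opening at its end, in the units of the state.
- state(): the state, without advancing time (a new reading comes with each control period).
- grab_frame(name): name is "side" or "top"; returns the picture (420x560x3 uint8, red, green, blue); there is no depth.
- camera_params(name): a dict with "fx", "fy", "cx", "cy" (pixels), "k1" (the pictures are not rectified: a ray, as slopes to the right and down, at radius r is drawn at 1 + k1 r^2 times it, then the intrinsics apply), "position" and "attitude" of the camera in the world. Camera axes: x right, y up, looking along -z (the intrinsics and any distortion apply to the point x, -y, -z); pixel columns grow to the right and rows downward; lengths in mm; the calibration is good to about 2 mm. A picture is of the moment at which its call begins. camera_params takes no time and is no camera call.
- job_done(): hands the job in, once; it reports no verdict.
The state is a dict: "time_s": time; "qpos": joint angles; "qvel": joint speeds; "effort": joint torques, N m; "ee_pos": TCP position; "ee_rot": TCP orientation; "force": force on the tool from outside, world axes, zero at the start; "torque": the same for the moment, N m; "gripper_width": finger opening in mm.
Only numpy, scipy, OpenCV 4.12 (cv2) and the standard library are available. Lean on these libraries where they do the work, as an engineer would, in place of code of your own. Each camera call takes 0.05 s, during which the arm holds its last target.

## Working session

There is one attempt and no reset: what is moved stays moved. The work goes in short steps, Python scripts to look and compute and a shell command to move; the robot and the scene stay as the last step left them, time stands still between calls to the robot, and variables do not carry over. Pictures are saved under pics/ and viewed, and the job is handed in when it is done.

```bash
ls; mkdir -p pics; python3 - <<'E'
from workcell import *
import cv2
for n in("side","top"):
    im=grab_frame(n); cv2.imwrite(f"pics/{n}0.png",im[:,:,::-1]); print(camera_params(n))
print(state())
E
```

```text
pics
{'fx': 427.2509517700165, 'fy': 427.2509517700165, 'cx': 281.8316853251627, 'cy': 222.36540590185723, 'k1': -0.01160232147016095, 'position': array([396.06857983, 564.83169733, 685.66748035]), 'attitude': array([  41.8978781 ,    1.11100624, -171.42171234])}
{'fx': 439.7276652778274, 'fy': 439.7276652778274, 'cx': 283.3872944084504, 'cy': 208.64920048529714, 'k1': -0.08932024930452763, 'position': array([ 235.42640025,   -5.35469446, 1160.42011503]), 'attitude': array([ 12.60098251,  -0.12947788, -85.07589218])}
{'time_s': 0.1, 'qpos': array([ 6.58908998e+01,  1.83478568e+01,  8.97000409e+01, -1.86382042e-04,
        7.20427182e+01, -1.14415263e+00]), 'qvel': array([-0.02842265, -0.01292503, -0.21949898, -0.11379967, -0.01834291,
        0.005289  ]), 'effort': array([-6.05154146e-04, -4.13333452e+01, -2.32509363e+01,  7.28983758e-02,
        4.21600824e-02, -6.60866272e-05]), 'ee_pos': array([224.14650964, 529.02327839, 213.20132658]), 'ee_rot': array([ -91.03210304,   89.90938396, -113.99699305]), 'force': array([ 0.46864763,  1.23202791, -0.55372881]), 'torque': array([ 0.03009499, -0.02127737, -0.05654013]), 'gripper_width': 91.14878518917072}
```

View pics/side0.png

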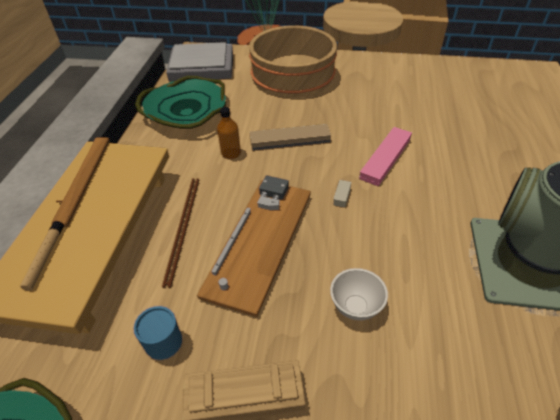

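View pics/top0.png

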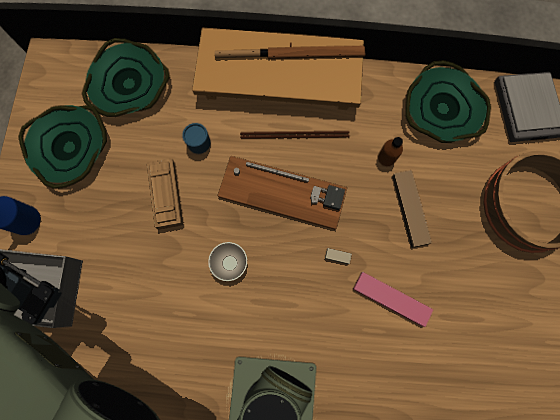

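The candidates for the stone, by top-view pixel, are:
- the grey/tan bar at (412,208), which is also in the side view at (290,137)
- the pink bar at (393,299)
- the nagura at (338,257), which is too small
- the grey box at (530,105)
- the mould at (165,195)

By the description I choose the grey/tan bar at (412,208). I'll check it in a close crop.

```bash
cat > h.py <<'E'
from workcell import *
import cv2, numpy as np
from scipy.spatial.transform import Rotation as Ro
def K(p): return np.array([[p['fx'],0,p['cx']],[0,p['fy'],p['cy']],[0,0,1]])
def ray(n,uv):
    p=camera_params(n)
    u=cv2.undistortPoints(np.array(uv,float).reshape(-1,1,2),K(p),np.array([p['k1'],0,0,0,0]))[:,0]
    d=np.c_[u[:,0],-u[:,1],-np.ones(len(u))]
    return np.array(p['position']),d@Ro.from_euler('xyz',p['attitude'],degrees=True).as_matrix().T
def onz(n,uv,z):
    o,d=ray(n,uv); return o+d*((z-o[2])/d[:,2])[:,None]
def proj(n,X):
    p=camera_params(n); R=Ro.from_euler('xyz',p['attitude'],degrees=True).as_matrix()
    c=(np.atleast_2d(X)-p['position'])@R; c=c*[1,-1,-1]
    return cv2.projectPoints(c,np.zeros(3),np.zeros(3),K(p),np.array([p['k1'],0,0,0,0]))[0][:,0]
def crop(im,x0,y0,x1,y1,s,name):
    cv2.imwrite(name,cv2.resize(im[y0:y1,x0:x1,::-1],None,fx=s,fy=s,interpolation=cv2.INTER_CUBIC))
E
python3 - <<'E'
import cv2
t=cv2.imread('pics/top0.png');s=cv2.imread('pics/side0.png')
def c(im,x0,y0,x1,y1,k,n): cv2.imwrite(n,cv2.resize(im[y0:y1,x0:x1],None,fx=k,fy=k,interpolation=cv2.INTER_CUBIC))
c(t,370,160,450,260,6,'pics/tstone.png'); c(t,205,140,365,240,5,'pics/thold.png'); c(s,190,110,350,320,3.5,'pics/shold.png')
E
```

```text
(no output)
```

View pics/tstone.png

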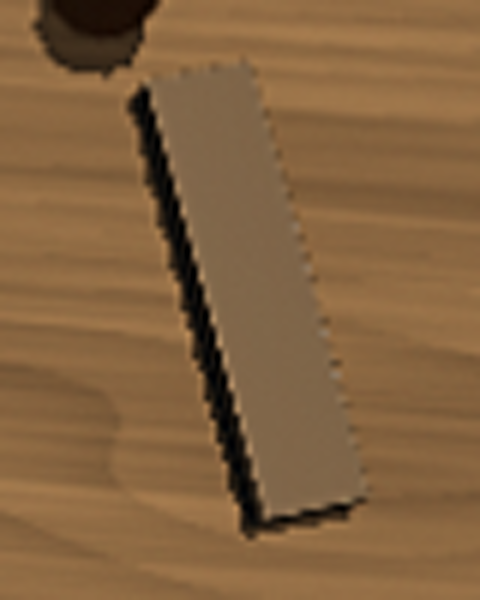

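View pics/thold.png

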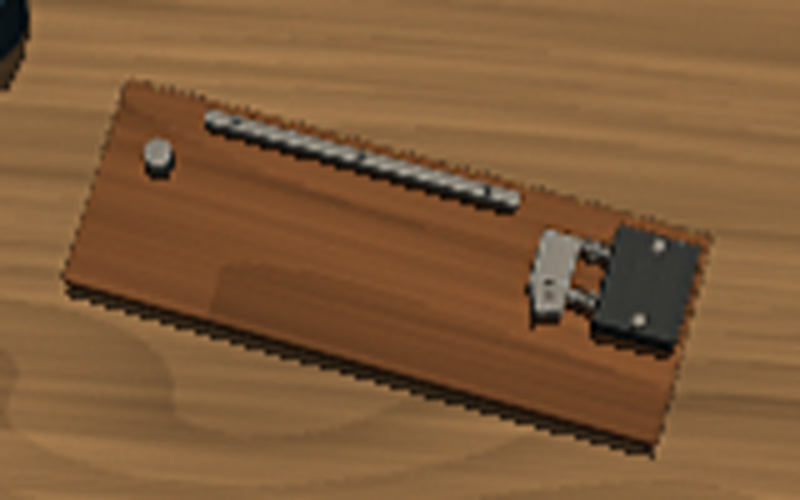

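View pics/shold.png

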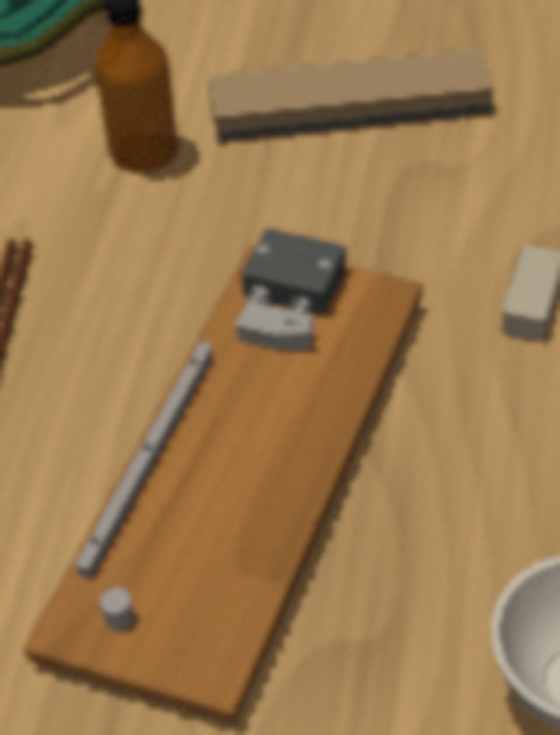

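The crop shows a tan top over a dark grey lower layer, so this is the stone. Now I'll measure it in both views.

```bash
cat > meas.py <<'E'
from h import *
def cmask(n,lo,hi,box,im):
    hsv=cv2.cvtColor(im,cv2.COLOR_RGB2HSV); m=cv2.inRange(hsv,np.array(lo),np.array(hi))
    b=np.zeros_like(m); x0,y0,x1,y1=box; b[y0:y1,x0:x1]=m[y0:y1,x0:x1]
    return b
def quad(m,n,z):
    cs,_=cv2.findContours(m,cv2.RETR_EXTERNAL,cv2.CHAIN_APPROX_NONE); c=max(cs,key=cv2.contourArea)
    P=onz(n,c[:,0].astype(float),z)[:,:2].astype(np.float32)
    return cv2.minAreaRect(P),P
E
python3 - <<'E'
from h import *
t=cv2.imread('pics/top0.png')[:,:,::-1];s=cv2.imread('pics/side0.png')[:,:,::-1]
for im,pts in((t,[(412,208),(405,185),(280,205),(240,200),(390,230),(435,200),(300,220)]),(s,[(290,133),(290,142),(250,250),(290,200),(220,290),(290,155)])):
    h=cv2.cvtColor(np.ascontiguousarray(im),cv2.COLOR_RGB2HSV)
    for p in pts: print(p,h[p[1],p[0]])
def q(im,x,y,x0,y0,s): return x0+(x+.5)/s-.5,y0+(y+.5)/s-.5
T=[q(0,*p,205,140,5) for p in[(127,83),(66,277),(655,445),(710,236)]]
print(onz('top',T,22))
S=[q(0,*p,190,110,3.5) for p in[(30,650),(235,714),(420,285)]]
print(onz('side',S,22))
ts=[q(0,*p,370,160,6) for p in[(150,80),(250,63),(365,497),(265,518)]]
print(onz('top',ts,25))
ss=[q(0,*p,190,110,3.5) for p in[(210,80),(483,53),(492,88),(218,122)]]
print(onz('side',ss,25))
E
```

```text
(412, 208) [ 16 106 127]
(405, 185) [ 16 110 127]
(280, 205) [ 12 168 111]
(240, 200) [ 13 168 120]
(390, 230) [ 15 135 132]
(435, 200) [ 15 134 137]
(300, 220) [ 15 146  35]
(290, 133) [ 18  99 154]
(290, 142) [ 15 100  79]
(250, 250) [ 15 163 161]
(290, 200) [ 15 160 155]
(220, 290) [ 15 157 146]
(290, 155) [ 18 120 174]
[[ 622.88955804  171.83993116   22.        ]
 [ 511.33152424  191.99845718   22.        ]
 [ 447.47434602 -127.53190221   22.        ]
 [ 563.8572493  -150.26110172   22.        ]]
[[ 621.85165998  174.34319059   22.        ]
 [ 509.1089897   196.43486559   22.        ]
 [ 450.10721298 -123.03442798   22.        ]]
[[ 613.59069414 -278.25986131   25.        ]
 [ 625.84316224 -323.86993794   25.        ]
 [ 431.22823379 -379.32482428   25.        ]
 [ 418.31850665 -335.07177016   25.        ]]
[[ 625.43956355 -315.27585651   25.        ]
 [ 429.73051412 -373.12806523   25.        ]
 [ 419.92072749 -331.07562341   25.        ]
 [ 609.887581   -267.2882338    25.        ]]
```

```bash
python3 - <<'E'
from meas import *
from scipy.optimize import least_squares
t=np.ascontiguousarray(cv2.imread('pics/top0.png')[:,:,::-1]);s=np.ascontiguousarray(cv2.imread('pics/side0.png')[:,:,::-1])
def hull(m): 
    cs,_=cv2.findContours(m,cv2.RETR_EXTERNAL,cv2.CHAIN_APPROX_NONE); return max(cs,key=cv2.contourArea)
k=np.ones((3,3),np.uint8)
for n,im,lo,hi,box,z in(('top',t,(8,151,70),(18,255,255),(205,140,365,240),22),('side',s,(8,143,110),(18,255,255),(195,180,320,315),22),
   ('top',t,(10,60,100),(20,119,255),(385,165,435,255),25),('side',s,(10,60,110),(20,112,255),(245,115,335,150),25)):
    m=cmask(n,lo,hi,box,im); m=cv2.morphologyEx(cv2.morphologyEx(m,cv2.MORPH_OPEN,k),cv2.MORPH_CLOSE,np.ones((5,5),np.uint8))
    c=hull(m)
    P=onz(n,c[:,0].astype(float),z)[:,:2].astype(np.float32)
    r=cv2.minAreaRect(P); print(n,z,cv2.contourArea(c),r); print(cv2.boxPoints(r).round(1).tolist())
    v=im.copy(); cv2.drawContours(v,[c],-1,(0,255,0),1)
    crop(v,box[0]-5,box[1]-5,box[2]+5,box[3]+5,4,f'pics/m_{n}{z}.png')
E
python3 - <<'E'
import cv2,numpy as np,os
os.chdir('.')
a=[cv2.imread(f'pics/m_{n}.png') for n in('top22','side22','top25','side25')]
H=600; c=np.zeros((600,800,3),np.uint8)
for im,(x,y,w,h) in zip(a,((0,0,400,260),(400,0,390,400),(0,270,200,320),(210,410,400,170))):
    f=min(w/im.shape[1],h/im.shape[0]); r=cv2.resize(im,None,fx=f,fy=f); c[y:y+r.shape[0],x:x+r.shape[1]]=r
cv2.imwrite('pics/mm.png',c)
E
```

```text
top 22 3888.0 ((537.1070556640625, 21.690078735351562), (328.8149108886719, 118.36155700683594), 79.1384506225586)
[[448.0, -128.60000610351562], [564.2000122070312, -150.89999389648438], [626.2000122070312, 172.0], [510.0, 194.3000030517578]]
side 22 5900.0 ((537.2634887695312, 24.952972412109375), (328.1241455078125, 117.84586334228516), 79.07992553710938)
[[448.29998779296875, -125.0], [564.0, -147.3000030517578], [626.2000122070312, 174.89999389648438], [510.5, 197.1999969482422]]
top 25 1251.5 ((522.5591430664062, -329.40728759765625), (204.04638671875, 49.683082580566406), 16.93673324584961)
[[417.70001220703125, -335.3999938964844], [432.20001220703125, -382.8999938964844], [627.4000244140625, -323.5], [612.9000244140625, -275.8999938964844]]
side 25 874.0 ((523.063720703125, -326.55712890625), (204.96824645996094, 51.239810943603516), 16.35894012451172)
[[417.5, -330.79998779296875], [431.8999938964844, -380.0], [628.5999755859375, -322.29998779296875], [614.2000122070312, -273.1000061035156]]
```

View pics/mm.png

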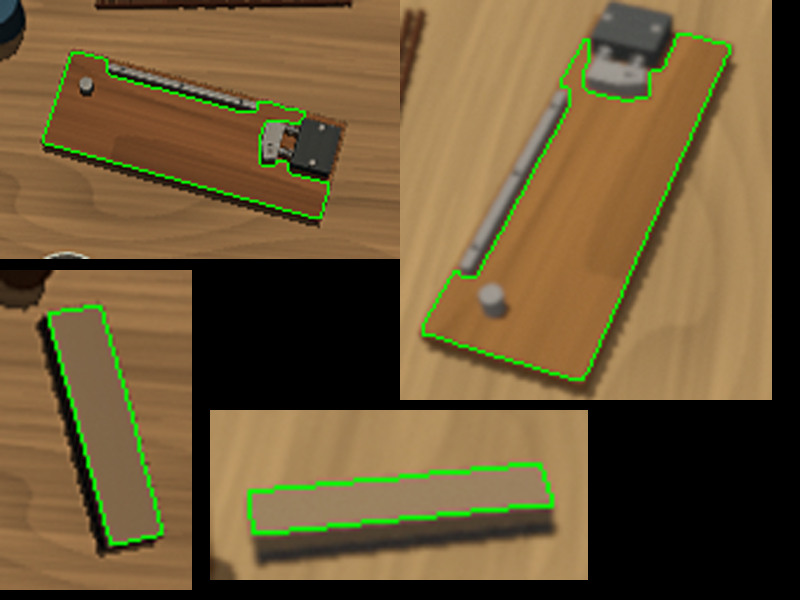

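```bash
cat > plan.py <<'E'
from h import *
O=np.array([537.2,23.3]); TH=79.1
hy=np.array([np.cos(np.radians(TH)),np.sin(np.radians(TH))]); hx=np.array([hy[1],-hy[0]])
def H2W(x,y): return O+x*hx+y*hy
def W2H(p): d=np.array(p[:2])-O; return np.array([d@hx,d@hy])
def tool(ydeg): # tool down, tool y at world angle ydeg
    a=np.radians(ydeg); x=np.array([0,0,-1.]); y=np.array([np.cos(a),np.sin(a),0]); return np.c_[x,y,np.cross(x,y)]
def cur():
    s=state(); return s,np.array(s['ee_pos']),Ro.from_euler('xyz',s['ee_rot'],degrees=True).as_matrix()
def to(p,ydeg):
    s,c,R=cur()
    print('t',round(s['time_s'],2),'pos',c.round(1),'yang',round(np.degrees(np.arctan2(R[1,1],R[0,1])),2),'tilt',np.degrees(np.arccos(-R[2,0])).round(2),'H',W2H(c).round(1),'F',s['force'].round(1),'w',round(s['gripper_width'],1),'q6',s['qpos'][5].round(0))
    if p is not None:
        print(' offset',(R.T@(np.array(p)-c)).round(1),'rot',Ro.from_matrix(R.T@tool(ydeg)).as_rotvec(degrees=True).round(1))
E
python3 - <<'E'
from plan import *
to([522.8,-328,120],106.65); to([522.8,-328,120],-73.35)
print(H2W(-18,28),H2W(18,132.5))
t=onz('top',[[390,152]],60); print(t)
E
```

```text
t 0.1 pos [224.1 529.  213.2] yang 67.04 tilt 0.09 H [-403.   437.4] F [ 0.5  1.2 -0.6] w 91.1 q6 -1.0
 offset [  94.2 -672.4  609.4] rot [-39.6  -0.    0.1]
t 0.1 pos [224.1 529.  213.2] yang 67.04 tilt 0.09 H [-403.   437.4] F [ 0.5  1.2 -0.6] w 91.1 q6 -1.0
 offset [  94.2 -672.4  609.4] rot [1.404e+02 1.000e-01 0.000e+00]
[524.81941558  54.19856193] [579.93040302 150.00581146]
[[ 659.08355515 -256.05079767   60.        ]]
```

```bash
python3 -m handwheel '{"gripper":[0,0,0,0,0],"offset":[[0,-29,26],[0,-58,52],[0,-87,78],[0,-116,104],[0,-145,130]],"rot":[[7,0,0],[14,0,0],[21,0,0],[28,0,0],[35,0,0]]}'; python3 -c "
from plan import *
to([522.8,-328,120],-73.35)"
```

```text
time_s: 0.52
ee_pos: [287.4, 343.3, 213.5]
ee_rot: [-59.2, 90.0, -117.4]
force: [1.7, 0.1, -0.8]
gripper_width: 91.1
t 0.52 pos [287.4 343.3 213.5] yang 31.74 tilt 0.04 H [-305.8  267. ] F [ 1.7  0.1 -0.8] w 91.1 q6 17.0
 offset [  93.9 -152.9  694.7] rot [105.1   0.    0. ]
```

```bash
python3 -m handwheel '{"gripper":[0,0,0,0,0],"offset":[[0,-8,38],[0,-16,76],[0,-24,114],[0,-32,152],[0,-40,190]],"rot":[[7,0,0],[14,0,0],[21,0,0],[28,0,0],[35,0,0]]}'; python3 -c "
from plan import *
to([522.8,-328,120],-73.35)"
```

```text
time_s: 0.93
ee_pos: [354.2, 161.1, 213.8]
ee_rot: [-103.3, 90.0, 163.4]
force: [1.2, 0.5, -0.4]
gripper_width: 91.4
t 0.93 pos [354.2 161.1 213.8] yang -3.28 tilt 0.0 H [-205.7  100.7] F [ 1.2  0.5 -0.4] w 91.4 q6 26.0
 offset [ 93.8 196.3 478.6] rot [70.1  0.   0. ]
```

```bash
python3 -m handwheel '{"gripper":[0,0,0,0,0],"offset":[[0,14,36],[0,29,72],[0,44,108],[0,58,144],[0,73,180]],"rot":[[7,0,0],[14,0,0],[21,0,0],[28,0,0],[35,0,0]]}'; python3 -c "
from plan import *
to([522.8,-328,120],-73.35)"
```

```text
time_s: 1.35
ee_pos: [417.7, -22.5, 213.8]
ee_rot: [-109.1, 90.0, 122.6]
force: [0.9, 1.0, 0.3]
gripper_width: 91.2
t 1.35 pos [417.7 -22.5 213.8] yang -38.33 tilt 0.02 H [-108.7  -67.6] F [0.9 1.  0.3] w 91.2 q6 34.0
 offset [ 93.7 271.9 174.4] rot [35. -0.  0.]
```

```bash
python3 -m handwheel '{"gripper":[0,0,0,0,0],"offset":[[5,34,22],[10,68,44],[20,102,65],[30,136,87],[40,170,109]],"rot":[[7,0,0],[14,0,0],[21,0,0],[28,0,0],[35,0,0]]}'; python3 -c "
from plan import *
to([522.8,-328,70],-73.35)"
```

```text
time_s: 1.77
ee_pos: [484.9, -213.0, 173.2]
ee_rot: [-71.4, 90.0, 125.3]
force: [0.5, 1.0, -0.6]
gripper_width: 91.0
t 1.77 pos [ 484.9 -213.   173.2] yang -73.34 tilt 0.03 H [  -6.7 -242. ] F [ 0.5  1.  -0.6] w 91.0 q6 48.0
 offset [103.1 121.1  -3.4] rot [0. 0. 0.]
```

```bash
python3 -m handwheel '{"gripper":[0,0,0,0,0],"offset":[[10,36,-1],[30,72,-2],[55,108,-3],[85,121,-3.4],[103,121.1,-3.4]],"rot":[[0,0,0],[0,0,0],[0,0,0],[0,0,0],[0,0,0]]}'; python3 -c "
from plan import *
to([522.8,-328,4],-73.35)
for n in ('top','side'):
    im=grab_frame(n); cv2.imwrite('pics/%s1.png'%n,im[:,:,::-1])
crop(grab_frame('side'),200,60,380,200,4,'pics/s1c.png')"
```

```text
time_s: 2.18
ee_pos: [523.3, -328.7, 67.2]
ee_rot: [-33.3, 89.9, 163.6]
force: [-0.7, 1.5, 0.1]
gripper_width: 91.1
t 2.18 pos [ 523.3 -328.7   67.2] yang -73.12 tilt 0.13 H [  52.9 -348.3] F [-0.7  1.5  0.1] w 91.1 q6 40.0
 offset [63.2 -0.7  0.1] rot [0.2 0.1 0.1]
```

View pics/s1c.png

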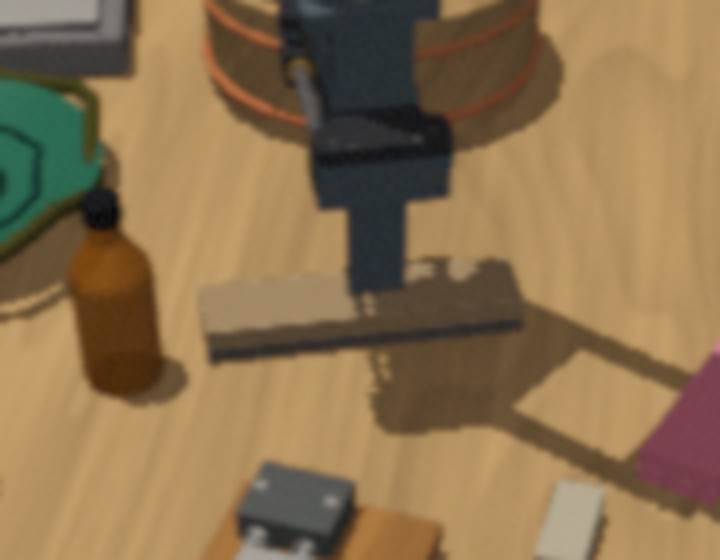

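The gripper is centred over the stone (crop ~(375,300)), with both fingers clear of it and of the bottle. I'll descend and grip.

```bash
python3 -m handwheel '{"gripper":[0,0,0,0,0],"offset":[[25,-0.7,0],[45,-0.7,0],[57,-0.7,0],[61,-0.7,0],[61,-0.7,0]],"rot":[[0.2,0,0],[0.2,0,0],[0.2,0,0],[0.2,0,0],[0.2,0,0]]}'; python3 -m handwheel '{"gripper":[0.3,0.6,1,1,1],"offset":[[0,0,0],[0,0,0],[0,0,0],[0,0,0],[0,0,0]],"rot":[[0,0,0],[0,0,0],[0,0,0],[0,0,0],[0,0,0]]}' 40;python3 -m handwheel '{"gripper":[1,1,1],"offset":[[0,0,0],[0,0,0],[0,0,0]],"rot":[[0,0,0],[0,0,0],[0,0,0]]}'; python3 -c "
from plan import *
to([522.8,-328,4],-73.35)"
```

```text
time_s: 2.75
ee_pos: [523.6, -324.7, 10.3]
ee_rot: [-99.4, 90.0, 97.5]
force: [-0.5, 0.6, 0.0]
gripper_width: 91.3
time_s: 3.17
ee_pos: [523.7, -325.3, 10.6]
ee_rot: [134.0, 89.9, -29.2]
force: [0.1, 0.0, 0.6]
gripper_width: 60.7
time_s: 3.42
ee_pos: [524.1, -326.0, 10.4]
ee_rot: [119.2, 89.9, -44.0]
force: [0.7, -2.2, 1.5]
gripper_width: 49.8
t 3.42 pos [ 524.1 -326.    10.4] yang -73.15 tilt 0.13 H [  53.1 -345.5] F [ 0.7 -2.2  1.5] w 49.8 q6 40.0
 offset [6.4 1.6 1.8] rot [ 0.2 -0.1 -0.1]
```

```bash
python3 -m handwheel '{"gripper":[1,1,1,1,1],"offset":[[-10,0,0],[-30,0,0],[-55,0,0],[-75,0,0],[-85,0,0]],"rot":[[0,0,0],[0,0,0],[0,0,0],[0,0,0],[0,0,0]]}'; python3 -c "
from plan import *
x,y=H2W(-18-.3256*12,28-.9455*12); to([x,y,95],-29.9)
im=grab_frame('side');cv2.imwrite('pics/s2.png',im[:,:,::-1])"
```

```text
time_s: 3.83
ee_pos: [523.7, -324.9, 96.9]
ee_rot: [160.5, 89.9, -2.7]
force: [1.6, 0.1, -5.4]
gripper_width: 49.9
t 3.83 pos [ 523.7 -324.9   96.9] yang -73.17 tilt 0.07 H [  52.5 -344.5] F [ 1.6  0.1 -5.4] w 49.9 q6 40.0
 offset [   1.9 -354.3 -102.1] rot [-43.3  -0.1  -0. ]
```

View pics/s2.png

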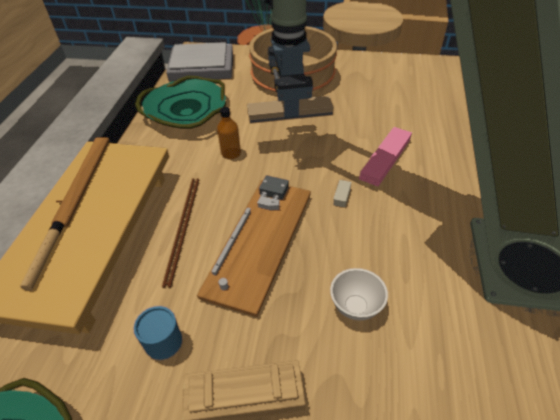

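```bash
python3 -m handwheel '{"gripper":[1,1,1,1,1],"offset":[[-10,0,30],[-20,-10,65],[-20,-45,80],[-20,-84,80],[-20,-124,80]],"rot":[[0,0,0],[0,0,0],[0,0,0],[0,0,0],[0,0,0]]}'; python3 -c "
from plan import *
x,y=H2W(-18-.3256*12,28-.9455*12); to([x,y,95],-29.9)"
```

```text
time_s: 4.3
ee_pos: [408.1, -228.2, 113.6]
ee_rot: [-56.1, 89.8, 140.6]
force: [0.6, 0.0, -4.6]
gripper_width: 49.8
t 4.3 pos [ 408.1 -228.2  113.6] yang -73.37 tilt 0.23 H [ -79.3 -271.4] F [ 0.6  0.  -4.6] w 49.8 q6 43.0
 offset [  18.9 -228.8 -184. ] rot [-43.5   0.    0.2]
```

```bash
python3 -m handwheel '{"gripper":[1,1,1,1,1],"offset":[[0,-35,-10],[0,-70,-25],[0,-100,-45],[0,-130,-70],[0,-158,-98]],"rot":[[-7,0,0],[-14,0,0],[-21,0,0],[-28,0,0],[-35,0,0]]}'; python3 -c "
from plan import *
x,y=H2W(-18-.3256*12,28-.9455*12); to([x,y,75],-29.9)"
```

```text
time_s: 4.72
ee_pos: [456.6, -47.9, 113.9]
ee_rot: [-62.4, 89.8, 169.8]
force: [1.1, -0.6, -6.8]
gripper_width: 49.7
t 4.72 pos [456.6 -47.9 113.9] yang -37.85 tilt 0.25 H [-65.7 -85.2] F [ 1.1 -0.6 -6.8] w 49.7 q6 30.0
 offset [  38.7   -7.  -110.7] rot [-7.9  0.1  0.2]
```

```bash
python3 -m handwheel '{"gripper":[1,1,1,1,1],"offset":[[0,-3,-35],[10,-6,-70],[20,-7,-100],[30,-7,-110],[37,-7,-111]],"rot":[[-4,0,0],[-8,0,0],[-8,0,0],[-8,0,0],[-8,0,0]]}'; python3 -c "
from plan import *
x,y=H2W(-18-.3256*12,28-.9455*12); to([x,y,75],-29.9)
for n in ('top','side'):
    im=grab_frame(n); cv2.imwrite('pics/%s3.png'%n,im[:,:,::-1]); crop(im,*((180,120,380,260) if n=='top' else (170,120,370,330)),*((4,) if n=='top' else (2.8,)),'pics/%s3c.png'%n)
"
```

```text
time_s: 5.13
ee_pos: [522.0, 43.6, 75.8]
ee_rot: [-70.9, 89.8, 169.1]
force: [0.8, -0.3, -5.5]
gripper_width: 49.6
t 5.13 pos [522.   43.6  75.8] yang -30.01 tilt 0.15 H [-18.7  17.1] F [ 0.8 -0.3 -5.5] w 49.6 q6 33.0
 offset [ 0.8 -2.8  1.5] rot [-0.1  0.1  0.1]
```

View pics/top3c.png

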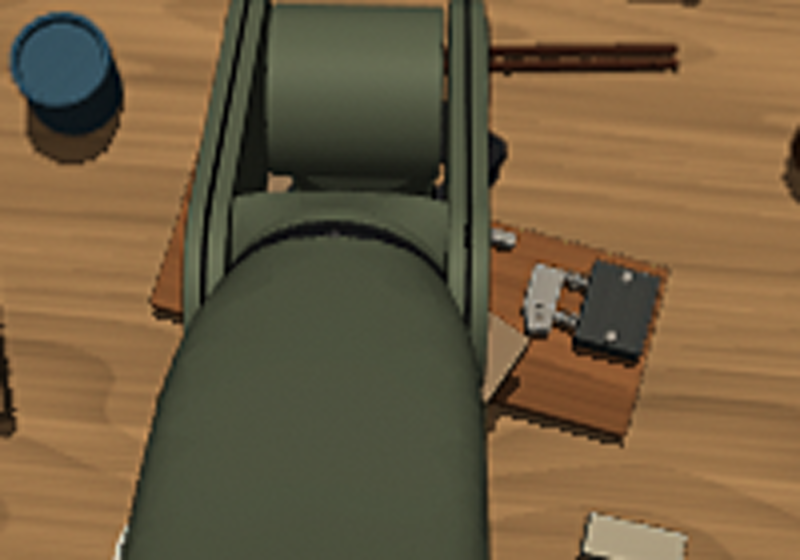

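View pics/side3c.png

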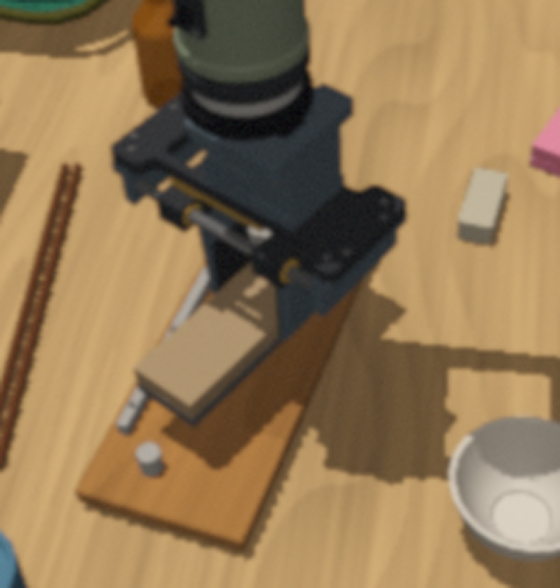

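```bash
python3 - <<'E'
from plan import *
q=[(170+(X+.5)/2.8-.5,120+(Y+.5)/2.8-.5) for X,Y in((138,371),(190,412),(224,306))]
P=onz('side',q,90.4); print(P); print([W2H(p).round(1) for p in P]); 
# expected
s,c,R=cur(); z=R[:,2]; u=-R[:2,2]; n=R[:2,1]
for sg in(1,-1): print(W2H(c[:2]+102.5*u+sg*25*n).round(1))
print(u,n)
E
```

```text
[[586.85443605 123.09367456  90.4       ]
 [547.2782275  149.8019276   90.4       ]
 [543.70482557  62.43770055  90.4       ]]
[array([ 29.9, 107.4]), array([-14. , 126.1]), array([-1. , 39.7])]
[ 36.3 103. ]
[-10.9 119.4]
[0.50166241 0.86505336] [ 0.86503429 -0.50167935]
```

```bash
python3 - <<'E'
from plan import *
s,c,R=cur(); u=-R[:2,2]; n=R[:2,1]
im=cv2.imread('pics/side3.png');it=cv2.imread('pics/top3.png')
print(proj('top',[[*(c[:2]-102.5*u+25*n),z] for z in(82,90,98)])*1,'obs',180+525/4,120+343/4)
for dz in(-8,0,8):
    print(dz,[(proj('side',[*(c[:2]+102.5*u+sg*25*n),90.4+dz])[0]).round(1) for sg in(1,-1)])
print('obs',[(170+X/2.8,120+Y/2.8) for X,Y in((138,371),(190,412))])
E
```

```text
[[312.61718622 205.79434687]
 [312.83182913 205.07606665]
 [313.04952423 204.34752217]] obs 311.25 205.75
-8 [array([217.3, 252.2]), array([237.8, 266.1])]
0 [array([216.7, 249.4]), array([237.4, 263.4])]
8 [array([216.1, 246.6]), array([237. , 260.6])]
obs [(219.28571428571428, 252.5), (237.85714285714286, 267.1428571428571)]
```

```bash
python3 -m handwheel '{"gripper":[1,1,1,1,1],"offset":[[10,-2.5,1.5],[20,-2.5,1.5],[27,-2.5,1.5],[31,-2.5,1.5],[33,-2.5,1.5]],"rot":[[0,0,0],[0,0,0],[0,0,0],[0,0,0],[0,0,0]]}'; python3 -c "
from plan import *
x,y=H2W(-18-.3256*10,28-.9455*10); to([x,y,33],-29.9)"
```

```text
time_s: 5.65
ee_pos: [518.5, 40.9, 44.3]
ee_rot: [-58.0, 89.9, -178.3]
force: [0.1, 0.2, -5.6]
gripper_width: 49.8
t 5.65 pos [518.5  40.9  44.3] yang -30.22 tilt 0.08 H [-21.7  13.8] F [ 0.1  0.2 -5.6] w 49.8 q6 33.0
 offset [11.3 -1.1 -4.7] rot [-0.3  0.   0.1]
```

```bash
python3 -m handwheel '{"gripper":[1,1,1,1,1],"offset":[[1.5,0,0],[3,0,0],[4.5,0,0],[5.5,0,0],[5.5,0,0]],"rot":[[0,0,0],[0,0,0],[0,0,0],[0,0,0],[0,0,0]]}'; python3 -c "
from plan import *
x,y=H2W(-18-.3256*10,28-.9455*10); to([x,y,33],-29.9)
crop(grab_frame('side'),170,120,370,330,2.8,'pics/s4c.png')"
```

```text
time_s: 6.07
ee_pos: [519.1, 41.6, 39.5]
ee_rot: [-164.2, 90.0, 75.6]
force: [-0.4, 0.0, -5.2]
gripper_width: 49.4
t 6.07 pos [519.1  41.6  39.5] yang -30.16 tilt 0.01 H [-21.2  14.5] F [-0.4  0.  -5.2] w 49.4 q6 33.0
 offset [ 6.5 -1.4 -3.8] rot [-0.3 -0.   0. ]
```

View pics/s4c.png

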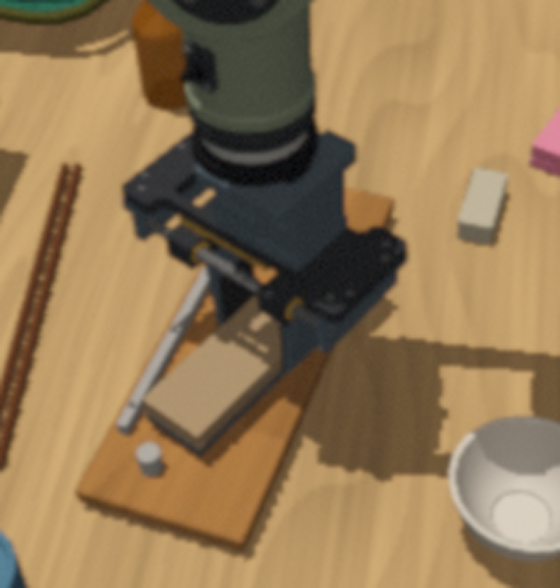

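```bash
python3 -m handwheel '{"gripper":[1,1,1,1,1],"offset":[[1,0,0],[2,0,0],[3,0,0],[4,0,0],[4,0,0]],"rot":[[0,0,0],[0,0,0],[0,0,0],[0,0,0],[0,0,0]]}'; python3 -c "
from plan import *
to(None,0)"; python3 -m handwheel '{"gripper":[1,1,1,1,1],"offset":[[0.7,0,0],[1.4,0,0],[2,0,0],[2,0,0],[2,0,0]],"rot":[[0,0,0],[0,0,0],[0,0,0],[0,0,0],[0,0,0]]}'; python3 -c "
from plan import *
to(None,0)"
```

```text
time_s: 6.53
ee_pos: [519.0, 41.6, 35.2]
ee_rot: [-65.8, 90.0, 174.1]
force: [0.3, -0.4, -4.9]
gripper_width: 49.9
t 6.53 pos [519.   41.6  35.2] yang -30.16 tilt 0.03 H [-21.4  14.5] F [ 0.3 -0.4 -4.9] w 49.9 q6 33.0
time_s: 6.95
ee_pos: [519.1, 41.6, 33.4]
ee_rot: [-122.4, 90.0, 117.4]
force: [-0.1, 0.7, -4.9]
gripper_width: 49.6
t 6.95 pos [519.1  41.6  33.4] yang -30.16 tilt 0.01 H [-21.2  14.5] F [-0.1  0.7 -4.9] w 49.6 q6 33.0
```

```bash
for i in 1 2; do python3 -m handwheel '{"gripper":[1,1,1],"offset":[[0.6,0,0],[1.2,0,0],[1.2,0,0]],"rot":[[0,0,0],[0,0,0],[0,0,0]]}' |grep -v rot; done;  python3 -c "
from plan import *
to(None,0);print(state()['torque'])"
```

```text
time_s: 7.2
ee_pos: [519.3, 41.6, 32.5]
force: [0.0, -1.4, -2.9]
gripper_width: 49.5
time_s: 7.45
ee_pos: [519.6, 41.6, 32.4]
force: [-3.1, -0.8, 5.4]
gripper_width: 49.6
t 7.45 pos [519.6  41.6  32.4] yang -30.16 tilt 0.09 H [-20.7  14.6] F [-3.1 -0.8  5.4] w 49.6 q6 33.0
[-0.18246968  0.44654171 -0.04268488]
```

```bash
python3 -m handwheel '{"gripper":[1,1,1,1,1],"offset":[[-0.8,0,0],[-0.8,0.5,-2.5],[-0.8,1,-5],[-0.8,1,-7],[-0.8,1,-8]],"rot":[[0,0,0],[0,0,0],[0,0,0],[0,0,0],[0,0,0]]}' 18;  python3 -c "
from plan import *
to(None,0)
crop(grab_frame('side'),170,120,370,330,2.8,'pics/s5c.png')"
```

```text
time_s: 7.87
ee_pos: [524.9, 48.0, 32.4]
ee_rot: [112.7, 89.9, -7.4]
force: [-1.8, -3.3, 5.4]
gripper_width: 49.8
t 7.87 pos [524.9  48.   32.4] yang -30.14 tilt 0.1 H [-16.7  22. ] F [-1.8 -3.3  5.4] w 49.8 q6 34.0
```

View pics/s5c.png

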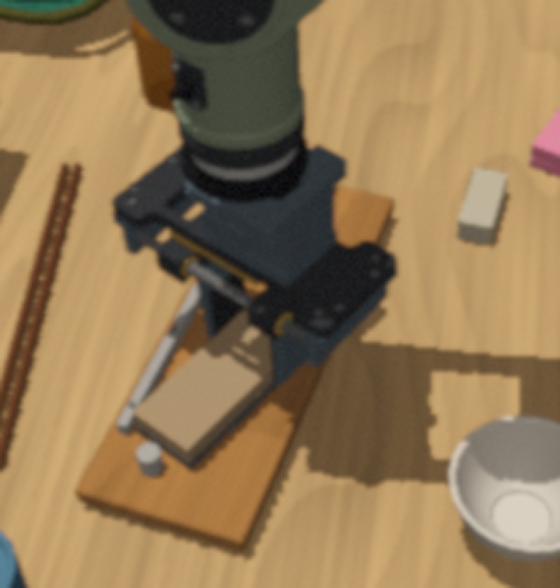

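```bash
cat > f.py <<'E'
from plan import *
to(None,0); s,c,R=cur(); print('Fu',(s['force'][:2]@-R[:2,2]).round(1),'Fn',(s['force'][:2]@R[:2,1]).round(1))
E
for i in 1 2; do python3 -m handwheel '{"gripper":[1,1,1],"offset":[[0,0,-0.7],[0,0,-1.4],[0,0,-1.4]],"rot":[[0,0,0],[0,0,0],[0,0,0]]}' >/dev/null; python3 f.py;done
```

```text
t 8.17 pos [525.4  49.1  32.4] yang -30.15 tilt 0.08 H [-16.5  23.1] F [-1.3 -2.   5. ] w 49.5 q6 34.0
Fu -2.4 Fn -0.1
t 8.42 pos [526.   50.3  32.4] yang -30.15 tilt 0.08 H [-16.1  24.4] F [-1.6 -1.9  4.9] w 49.6 q6 34.0
Fu -2.4 Fn -0.4
```

```bash
for i in 1 2; do python3 -m handwheel '{"gripper":[1,1,1],"offset":[[0,-0.7,-0.5],[0,-1.2,-1],[0,-1.2,-1]],"rot":[[0,0,0],[0,0,0],[0,0,0]]}' >/dev/null; python3 f.py;done
```

```text
t 8.67 pos [525.8  51.9  32.4] yang -30.15 tilt 0.12 H [-16.6  25.9] F [ 0.2 -2.6  4.7] w 49.9 q6 35.0
Fu -2.2 Fn 1.5
t 8.92 pos [525.3  53.4  32.4] yang -30.16 tilt 0.12 H [-17.3  27.3] F [ 0.7 -1.7  5.7] w 49.7 q6 35.0
Fu -1.1 Fn 1.5
```

```bash
for i in 1 2 3; do python3 -m handwheel '{"gripper":[1,1,1],"offset":[[0,-0,-0.5],[0,-0,-1],[0,-0,-1]],"rot":[[0,0,0],[0,0,0],[0,0,0]]}' >/dev/null; python3 f.py;done; python3 -c "
from plan import *
crop(grab_frame('side'),190,200,290,320,5,'pics/s6c.png')"
```

```text
t 9.17 pos [525.5  54.1  32.4] yang -30.15 tilt 0.09 H [-17.3  28. ] F [-1.4 -2.7  6.2] w 50.1 q6 35.0
Fu -3.1 Fn 0.1
t 9.42 pos [525.6  54.4  32.4] yang -30.13 tilt 0.08 H [-17.2  28.3] F [-1.1 -4.6  6.3] w 50.0 q6 35.0
Fu -4.5 Fn 1.3
t 9.67 pos [525.7  54.5  32.4] yang -30.11 tilt 0.15 H [-17.2  28.4] F [-2.  -8.3  7.6] w 49.8 q6 35.0
Fu -8.1 Fn 2.4
```

View pics/s6c.png

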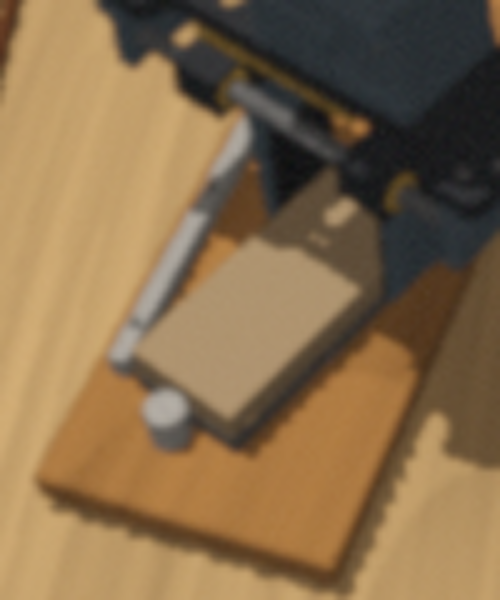

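Stone contacts the post at 19° askew with about 8 N on the tool, friction included. I'll hold briefly, then release it with a partial opening so the far finger stays off the rail.

```bash
python3 -m handwheel '{"gripper":[1,0.27,0.27,0.27,0.27],"offset":[[0,0,0],[0,0,0],[0,0,0],[0,0,0],[0,0,0]],"rot":[[0,0,0],[0,0,0],[0,0,0],[0,0,0],[0,0,0]]}' >/dev/null; python3 f.py; python3 -m handwheel '{"gripper":[0.27,0.27,0.27,0.27,0.27],"offset":[[-10,0,0],[-25,0,0],[-40,0,0],[-60,0,0],[-70,0,0]],"rot":[[0,0,0],[0,0,0],[0,0,0],[0,0,0],[0,0,0]]}' >/dev/null; python3 f.py; cat > arc.py <<'E'
from plan import *
import sys
# args: askew angle a, radius along from end (mm), extra gap, z
a,r,g,z=map(float,sys.argv[1:5]); ar=np.radians(a)
u=np.array([np.sin(ar),np.cos(ar)]); n=np.array([np.cos(ar),-np.sin(ar)])
h=np.array([18,132.5])-(8+r)*u-(25+13.5+g)*n
w=H2W(*h); print('goalH',h.round(1)); to([*w,z],-10.9-a)
E
python3 arc.py 19.2 154 25 100; python3 -c "
from plan import *
crop(grab_frame('side'),170,120,370,330,2.8,'pics/s7c.png')"
```

```text
t 10.13 pos [525.7  56.3  31.5] yang -30.16 tilt 0.04 H [-17.5  30.2] F [-0.4  0.4  0. ] w 66.7 q6 35.0
Fu 0.1 Fn -0.5
t 10.55 pos [527.1  56.2 104.4] yang -30.16 tilt 0.21 H [-16.2  30.4] F [0.4 0.1 0.7] w 66.8 q6 35.0
Fu 0.3 Fn 0.3
goalH [-95.2   0.4]
t 10.55 pos [527.1  56.2 104.4] yang -30.16 tilt 0.21 H [-16.2  30.4] F [0.4 0.1 0.7] w 66.8 q6 35.0
 offset [  4.1 -64.8  54.4] rot [-0.1 -0.1 -0.2]
```

View pics/s7c.png

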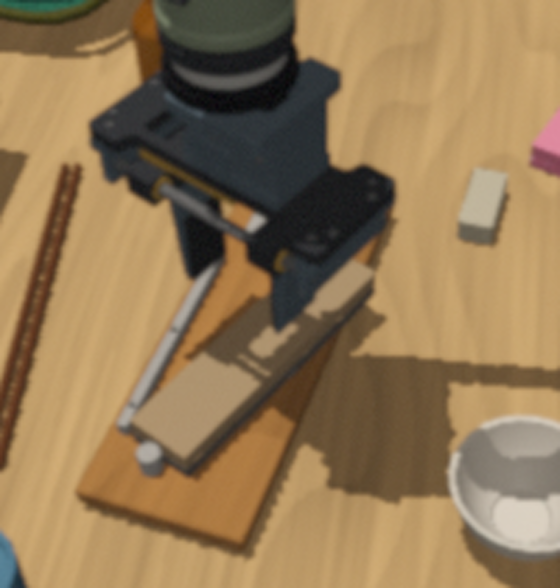

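```bash
python3 -m handwheel '{"gripper":[1,1,1,1,1],"offset":[[0,-28,20],[0,-55,45],[0,-64.8,54],[20,-64.8,54],[50,-64.8,54]],"rot":[[0,0,0],[0,0,0],[0,0,0],[0,0,0],[0,0,0]]}' 20 >/dev/null;python3 arc.py 19.2 154 25 30
```

```text
goalH [-95.2   0.4]
t 11.02 pos [444.1  41.9  53.5] yang -30.18 tilt 0.41 H [-95.    0.6] F [ 0.6 -0.7  0. ] w 35.8 q6 34.0
 offset [23.5 -0.3  0.4] rot [-0.1 -0.2 -0.3]
```

```bash
python3 -m handwheel '{"gripper":[1,1,1,1,1],"offset":[[8,0,0],[16,0,0],[21,0,0],[22,0,0],[22,0,0]],"rot":[[0,0,0],[0,0,0],[0,0,0],[0,0,0],[0,0,0]]}'  >/dev/null;python3 arc.py 19.2 154 5 31; python3 -c "
from plan import *
crop(grab_frame('side'),170,120,370,330,2.8,'pics/s8c.png')"
```

```text
goalH [-76.4  -6.2]
t 11.43 pos [443.3  41.9  30.1] yang -30.16 tilt 0.03 H [-95.8   0.5] F [0.3 0.5 0.2] w 2.8 q6 34.0
 offset [-0.9 20.5 -0.1] rot [-0.1 -0.  -0. ]
```

View pics/s8c.png

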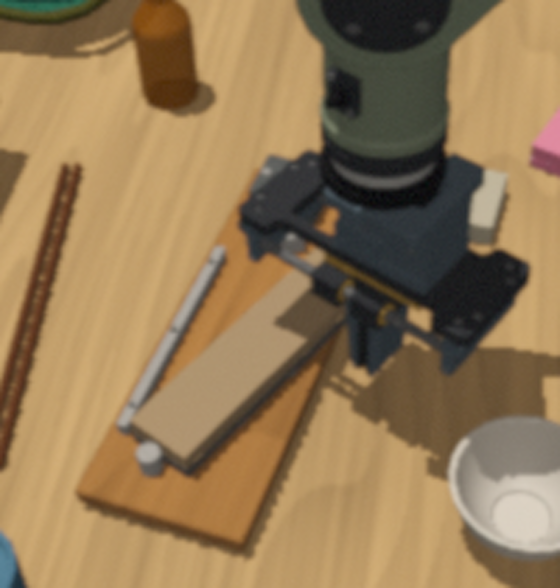

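```bash
python3 -m handwheel '{"gripper":[1,1,1,1,1],"offset":[[0,8,0],[0,15,0],[0,19,0],[0,21,0],[0,21,0]],"rot":[[0,0,0],[0,0,0],[0,0,0],[0,0,0],[0,0,0]]}'  >/dev/null;python3 f.py;python3 arc.py 19.2 154 0 30;
```

```text
t 11.9 pos [461.7  30.9  30. ] yang -30.2 tilt 0.05 H [-75.6  -6.8] F [ 0.3  0.2 -0.2] w 0.4 q6 33.0
Fu 0.3 Fn 0.1
goalH [-71.6  -7.8]
t 11.9 pos [461.7  30.9  30. ] yang -30.2 tilt 0.05 H [-75.6  -6.8] F [ 0.3  0.2 -0.2] w 0.4 q6 33.0
 offset [ 0.   4.  -0.3] rot [-0.1 -0.  -0. ]
```

```bash
for i in 1 2 3; do python3 -m handwheel '{"gripper":[1,1,1],"offset":[[0,1,0],[0,2,0],[0,2,0]],"rot":[[0,0,0],[0,0,0],[0,0,0]]}'  >/dev/null;python3 f.py;done; python3 arc.py 17 154 0 30
```

```text
t 12.15 pos [462.6  30.2  29.8] yang -30.16 tilt 0.01 H [-74.6  -7.3] F [ 0.9 -0.3 -0.8] w 0.5 q6 32.0
Fu 0.2 Fn 0.9
t 12.4 pos [464.5  29.2  29.9] yang -30.16 tilt 0.02 H [-72.5  -7.9] F [ 1.3 -0.2 -0.1] w 0.5 q6 32.0
Fu 0.4 Fn 1.2
t 12.65 pos [466.3  28.2  29.9] yang -30.17 tilt 0.02 H [-70.5  -8.6] F [ 0.5 -0.3  0.1] w 0.5 q6 32.0
Fu -0.1 Fn 0.6
goalH [-66.2 -11.2]
t 12.65 pos [466.3  28.2  29.9] yang -30.17 tilt 0.02 H [-70.5  -8.6] F [ 0.5 -0.3  0.1] w 0.5 q6 32.0
 offset [-0.1  4.9  0.9] rot [-2.3 -0.  -0. ]
```

```bash
for i in 1 2 3 4; do python3 -m handwheel '{"gripper":[1,1],"offset":[[0,1,0],[0,2,0]],"rot":[[0,0,0],[0,0,0]]}'  >/dev/null;python3 f.py;done; python3 arc.py 17 154 0 30;  python3 -c "
from plan import *
crop(grab_frame('side'),170,120,370,330,2.8,'pics/s9c.png')"
```

```text
t 12.82 pos [467.8  27.2  29.8] yang -30.16 tilt 0.01 H [-68.9  -9.3] F [ 0.9  0.5 -0.2] w 0.7 q6 32.0
Fu 0.9 Fn 0.5
t 12.98 pos [469.1  26.2  29.8] yang -30.17 tilt 0.06 H [-67.4 -10. ] F [-0.3  0.   0.7] w 0.3 q6 32.0
Fu -0.1 Fn -0.3
t 13.15 pos [470.8  25.1  29.7] yang -30.16 tilt 0.07 H [-65.6 -10.8] F [-0.3  0.3  0.9] w 0.7 q6 32.0
Fu 0.1 Fn -0.4
t 13.32 pos [472.7  24.1  29.7] yang -30.16 tilt 0.03 H [-63.4 -11.4] F [-0.5  0.3  0.3] w 0.3 q6 32.0
Fu -0.0 Fn -0.5
goalH [-66.2 -11.2]
t 13.32 pos [472.7  24.1  29.7] yang -30.16 tilt 0.03 H [-63.4 -11.4] F [-0.5  0.3  0.3] w 0.3 q6 32.0
 offset [-0.3 -2.7  0.7] rot [-2.3  0.   0. ]
```

View pics/s9c.png

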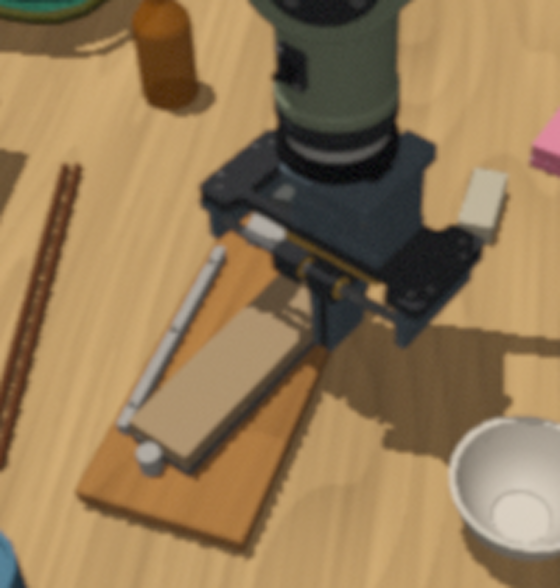

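```bash
for i in 1 2 3 4; do python3 -m handwheel '{"gripper":[1,1],"offset":[[0,0.7,0],[0,1.4,0]],"rot":[[0,0,0],[0,0,0]]}'  >/dev/null;python3 f.py;done; python3 -c "
from plan import *
crop(grab_frame('side'),200,180,330,310,5,'pics/s10c.png')"
```

```text
t 13.53 pos [474.   23.4  29.8] yang -30.16 tilt 0.02 H [-62.  -11.8] F [-1.2  0.3 -0.6] w 0.7 q6 32.0
Fu -0.3 Fn -1.2
t 13.7 pos [475.4  22.8  29.8] yang -30.16 tilt 0.01 H [-60.6 -12.2] F [-1.1  0.2 -0.3] w 0.7 q6 32.0
Fu -0.3 Fn -1.0
t 13.87 pos [476.6  22.   29.9] yang -30.17 tilt 0.01 H [-59.3 -12.7] F [-1.3  0.4 -0.5] w 0.2 q6 31.0
Fu -0.3 Fn -1.3
t 14.03 pos [477.9  21.3  29.9] yang -30.16 tilt 0.0 H [-57.9 -13.2] F [-1.1 -0.5  0.2] w 0.5 q6 31.0
Fu -1.0 Fn -0.7
```

View pics/s10c.png

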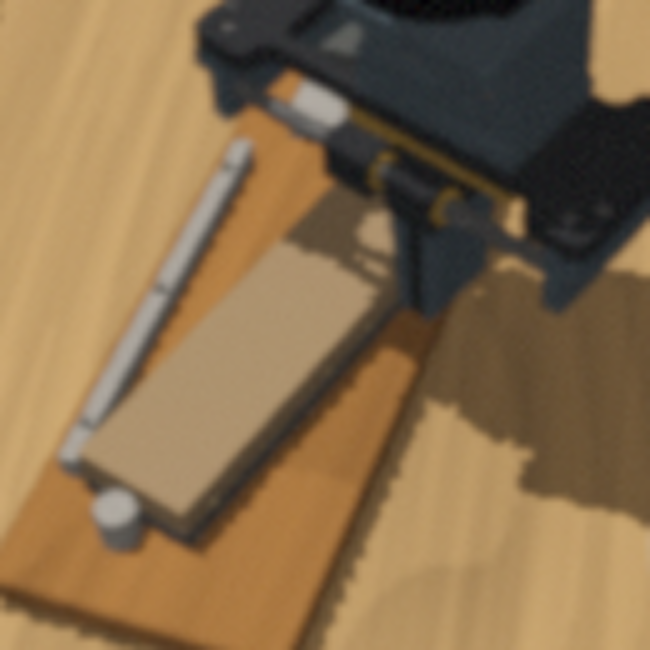

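```bash
cat > st.py <<'E'
from plan import *
import sys
# visible stone-top mask in the side view -> edges in holder frame (top plane z=47)
im=grab_frame('side'); hsv=cv2.cvtColor(np.ascontiguousarray(im),cv2.COLOR_RGB2HSV)
m=cv2.inRange(hsv,np.array((10,60,120)),np.array((20,118,255))); b=np.zeros_like(m); b[170:305,195:310]=m[170:305,195:310]
b=cv2.morphologyEx(b,cv2.MORPH_OPEN,np.ones((3,3),np.uint8))
cs,_=cv2.findContours(b,cv2.RETR_EXTERNAL,cv2.CHAIN_APPROX_NONE); c=max(cs,key=cv2.contourArea)
P=np.array([W2H(p) for p in onz('side',c[:,0].astype(float),47)]).astype(np.float32)
r=cv2.minAreaRect(P); print(cv2.contourArea(c),r[1],r[2]); print(cv2.boxPoints(r).round(1).tolist())
v=im.copy(); cv2.drawContours(v,[c],-1,(0,255,0),1); crop(v,190,160,330,310,4,sys.argv[1])
E
python3 st.py pics/st1.png
```

```text
3782.5 (123.75921630859375, 326.8577575683594) 27.232839584350586
[[-57.400001525878906, 114.80000305175781], [92.19999694824219, -175.89999389648438], [202.3000030517578, -119.19999694824219], [52.70000076293945, 171.39999389648438]]
```

View pics/st1.png

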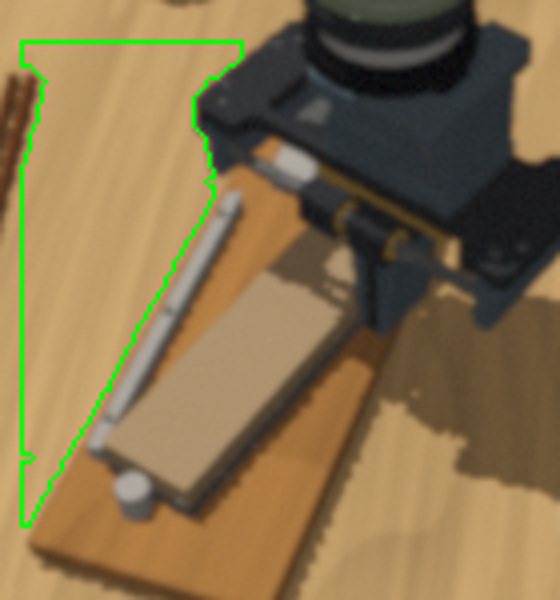

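```bash
sed -i 's/^cs,_=.*/cs,_=cv2.findContours(b,cv2.RETR_EXTERNAL,cv2.CHAIN_APPROX_NONE); c=max(cs,key=lambda k:cv2.pointPolygonTest(k,(240.,260.),True))/' st.py; python3 st.py pics/st2.png; python3 f.py
```

```text
1360.0 (129.95956420898438, 50.93798065185547) 74.60350799560547
[[-43.0, 7.800000190734863], [6.099999904632568, -5.699999809265137], [40.599998474121094, 119.5999984741211], [-8.5, 133.10000610351562]]
t 14.18 pos [478.1  21.4  29.9] yang -30.17 tilt 0.03 H [-57.7 -13.1] F [-0.5  0.2 -0.2] w 0.6 q6 31.0
Fu -0.1 Fn -0.5
```

View pics/st2.png

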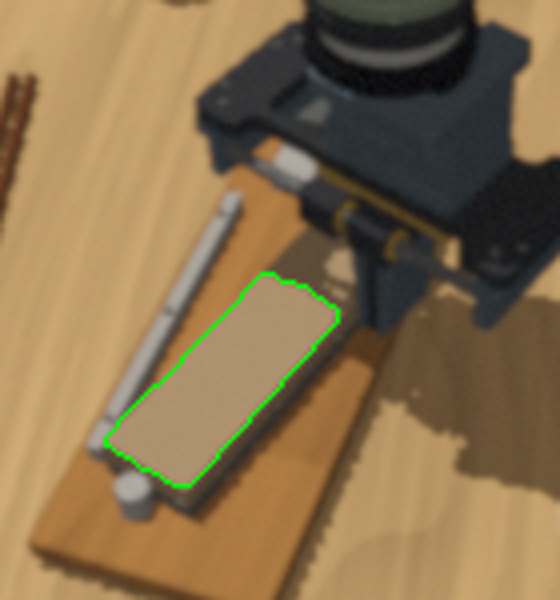

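```bash
python3 arc.py 15.4 154 0 30;  python3 arc.py 13 154 -2 30; python3 arc.py 10 154 -2 30
```

```text
goalH [-62.1 -13.5]
t 14.18 pos [478.1  21.4  29.9] yang -30.17 tilt 0.03 H [-57.7 -13.1] F [-0.5  0.2 -0.2] w 0.6 q6 31.0
 offset [-0.1 -4.   1.8] rot [-3.9 -0.  -0. ]
goalH [-54.  -17.1]
t 14.18 pos [478.1  21.4  29.9] yang -30.17 tilt 0.03 H [-57.7 -13.1] F [-0.5  0.2 -0.2] w 0.6 q6 31.0
 offset [-0.1  4.8  2.6] rot [-6.3 -0.  -0. ]
goalH [-46.1 -20.7]
t 14.18 pos [478.1  21.4  29.9] yang -30.17 tilt 0.03 H [-57.7 -13.1] F [-0.5  0.2 -0.2] w 0.6 q6 31.0
 offset [-0.1 13.5  3.4] rot [-9.3 -0.  -0. ]
```

```bash
python3 -m handwheel '{"gripper":[1,1,1,1,1],"offset":[[0,2,1],[0,4,1.7],[0,6,2.2],[0,8,2.5],[0,9,2.8]],"rot":[[-2,0,0],[-4,0,0],[-5.5,0,0],[-6.5,0,0],[-7.5,0,0]]}'  >/dev/null;python3 f.py; python3 st.py pics/st3.png; python3 arc.py 8.5 154 -4 30
```

```text
t 14.6 pos [483.9  14.8  29.8] yang -22.65 tilt 0.07 H [-50.7 -18.5] F [-2.6  2.5  0.7] w 0.2 q6 23.0
Fu 1.3 Fn -3.3
1309.0 (123.9632797241211, 51.18326187133789) 77.62859344482422
[[-35.70000076293945, 9.300000190734863], [14.300000190734863, -1.7000000476837158], [40.900001525878906, 119.4000015258789], [-9.100000381469727, 130.39999389648438]]
goalH [-40.1 -22.6]
t 14.65 pos [483.8  14.6  29.8] yang -22.61 tilt 0.07 H [-50.8 -18.6] F [-2.4  2.4  0.6] w 0.7 q6 23.0
 offset [-0.2 11.3  1.8] rot [-3.2 -0.   0.1]
```

```bash
python3 -m handwheel '{"gripper":[1,1,1,1],"offset":[[0,1.5,0.3],[0,3,0.6],[0,4.5,0.8],[0,5.5,1]],"rot":[[0,0,0],[-0.7,0,0],[-1.2,0,0],[-1.5,0,0]]}'  >/dev/null;python3 f.py; python3 st.py pics/st4.png; python3 arc.py 7 154 -5 30
```

```text
t 14.98 pos [486.4  12.3  29.5] yang -21.23 tilt 0.32 H [-47.8 -20.4] F [-5.5  5.2  2.5] w 0.4 q6 21.0
Fu 2.9 Fn -7.0
1314.5 (125.95882415771484, 51.24210739135742) 78.80121612548828
[[-33.099998474121094, 7.699999809265137], [17.200000762939453, -2.200000047683716], [41.599998474121094, 121.30000305175781], [-8.600000381469727, 131.3000030517578]]
goalH [-35.  -24.2]
t 15.03 pos [486.7  12.2  29.5] yang -21.21 tilt 0.29 H [-47.5 -20.4] F [-5.6  4.8  1.8] w 0.2 q6 21.0
 offset [-0.6 13.   1.5] rot [-3.3  0.   0.3]
```

```bash
for i in 1 2; do python3 -m handwheel '{"gripper":[1,1,1],"offset":[[0,1,0.2],[0,2,0.4],[0,2.5,0.5]],"rot":[[-0.3,0,0],[-0.6,0,0],[-0.8,0,0]]}'  >/dev/null;python3 f.py;done; python3 st.py pics/st5.png; python3 arc.py 6 154 -5 30
```

```text
t 15.28 pos [488.2  11.   29.5] yang -20.43 tilt 0.35 H [-45.8 -21.3] F [-5.8  6.1  3.5] w 0.6 q6 20.0
Fu 3.7 Fn -7.6
t 15.53 pos [490.    9.7  29.4] yang -19.64 tilt 0.4 H [-43.7 -22.2] F [-7.9  5.6  4.7] w 0.2 q6 19.0
Fu 2.6 Fn -9.3
1301.5 (124.35354614257812, 51.28175354003906) 80.12029266357422
[[-30.0, 7.300000190734863], [20.5, -1.5], [41.900001525878906, 121.0], [-8.600000381469727, 129.8000030517578]]
goalH [-32.3 -25.1]
t 15.58 pos [490.    9.7  29.4] yang -19.63 tilt 0.4 H [-43.8 -22.3] F [-7.2  6.2  4.3] w 0.6 q6 19.0
 offset [-0.7 11.8  1.1] rot [-2.7  0.   0.4]
```

```bash
for i in 1 2; do python3 -m handwheel '{"gripper":[1,1,1],"offset":[[0,1,0.2],[0,2,0.3],[0,2.5,0.3]],"rot":[[-0.1,0,0],[-0.3,0,0],[-0.3,0,0]]}'  >/dev/null;python3 f.py;done; python3 st.py pics/st6.png
```

```text
t 15.83 pos [493.4   7.8  29.4] yang -19.25 tilt 0.23 H [-40.1 -23.5] F [-3.1  0.5 -0.5] w 0.4 q6 19.0
Fu -0.6 Fn -3.0
t 16.08 pos [497.2   6.2  29.6] yang -18.95 tilt 0.08 H [-36.  -24.4] F [-4.1 -0.6  0.1] w 0.1 q6 18.0
Fu -1.9 Fn -3.7
1316.0 (124.6050796508789, 51.17331314086914) 83.29431915283203
[[-23.5, 4.900000095367432], [27.399999618530273, -1.100000023841858], [41.900001525878906, 122.69999694824219], [-8.899999618530273, 128.60000610351562]]
```

View pics/st6.png

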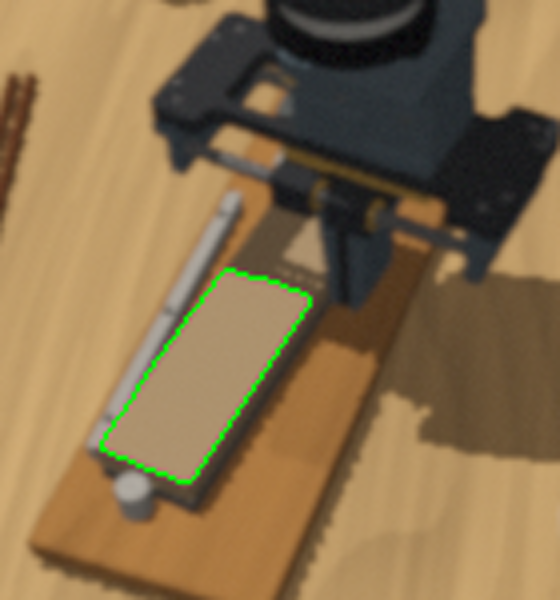

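```bash
for i in 1 2; do python3 -m handwheel '{"gripper":[1,1,1],"offset":[[0,1,0.1],[0,2,0.2],[0,3,0.2]],"rot":[[-0.8,0,0],[-1.6,0,0],[-2.0,0,0]]}'  >/dev/null;python3 f.py;done; python3 st.py pics/st7.png
```

```text
t 16.38 pos [500.6   5.1  29.9] yang -16.9 tilt 0.01 H [-32.5 -24.8] F [-4.  -0.6 -0.1] w 0.5 q6 16.0
Fu -1.7 Fn -3.7
t 16.63 pos [503.8   4.1  30. ] yang -14.91 tilt 0.05 H [-29.2 -25.1] F [-3.5 -1.  -0. ] w 0.6 q6 14.0
Fu -1.9 Fn -3.1
1269.0 (121.78118133544922, 51.112449645996094) 85.94671630859375
[[-18.0, 5.800000190734863], [33.0, 2.200000047683716], [41.599998474121094, 123.69999694824219], [-9.399999618530273, 127.30000305175781]]
```

```bash
for i in 1 2; do python3 -m handwheel '{"gripper":[1,1,1],"offset":[[0,1,0],[0,2,0],[0,3,0]],"rot":[[-0.5,0,0],[-1,0,0],[-1.3,0,0]]}'  >/dev/null;python3 f.py;done; python3 st.py pics/st8.png
```

```text
t 16.93 pos [506.6   3.4  30. ] yang -13.62 tilt 0.04 H [-26.3 -25.3] F [-3.1 -1.7  0.8] w 0.5 q6 13.0
Fu -2.3 Fn -2.6
t 17.18 pos [509.4   2.7  29.9] yang -12.32 tilt 0.03 H [-23.4 -25.5] F [-3.4 -1.3  0.6] w 0.8 q6 11.0
Fu -1.9 Fn -3.0
1228.5 (120.07201385498047, 50.41014099121094) 88.20136260986328
[[-13.300000190734863, 6.099999904632568], [37.099998474121094, 4.599999904632568], [40.79999923706055, 124.5999984741211], [-9.5, 126.19999694824219]]
```

```bash
for i in 1 2; do python3 -m handwheel '{"gripper":[1,1,1],"offset":[[0,0.7,0],[0,1.4,0],[0,2,0]],"rot":[[-0.3,0,0],[-0.6,0,0],[-0.7,0,0]]}'  >/dev/null;python3 f.py;done; python3 st.py pics/st9.png
```

```text
t 17.48 pos [511.2   2.3  29.9] yang -11.64 tilt 0.01 H [-21.5 -25.5] F [-2.7 -0.6 -0.3] w 0.6 q6 11.0
Fu -1.1 Fn -2.5
t 17.73 pos [513.    1.9  29.8] yang -10.94 tilt 0.01 H [-19.7 -25.6] F [-2.9 -0.5  0.5] w 0.4 q6 10.0
Fu -1.1 Fn -2.7
1204.0 (50.10845947265625, 118.12117004394531) 0.05888683348894119
[[-9.800000190734863, 125.30000305175781], [-9.699999809265137, 7.199999809265137], [40.400001525878906, 7.300000190734863], [40.29999923706055, 125.4000015258789]]
```

```bash
python3 -m handwheel '{"gripper":[1,1,1,1,1],"offset":[[0,-4,0],[0,-8,0],[0,-8,-20],[0,-8,-45],[0,-8,-50]],"rot":[[0,0,0],[0,0,0],[0,0,0],[0,0,0],[0,0,0]]}'  >/dev/null;python3 f.py; python3 -m handwheel '{"gripper":[1,1,1,1],"offset":[[0,3,0],[0,5,0],[0,7,0],[0,7,0]],"rot":[[0,0,0],[0,0,0],[0,0,0],[0,0,0]]}'  >/dev/null;python3 f.py; python3 st.py pics/st10.png
```

```text
t 18.2 pos [516.3  54.9  30.4] yang -10.9 tilt 0.23 H [-26.5  27.1] F [0.5 0.7 0.4] w 0.5 q6 16.0
Fu 0.8 Fn 0.3
t 18.53 pos [522.1  50.4  29.9] yang -11.02 tilt 0.05 H [-19.9  23.7] F [-0.7  0.4  0.6] w 0.4 q6 15.0
Fu 0.2 Fn -0.7
725.5 (69.41850280761719, 49.789119720458984) 89.1152114868164
[[-10.300000190734863, 56.400001525878906], [39.5, 55.599998474121094], [40.599998474121094, 125.0], [-9.199999809265137, 125.80000305175781]]
```

View pics/st10.png

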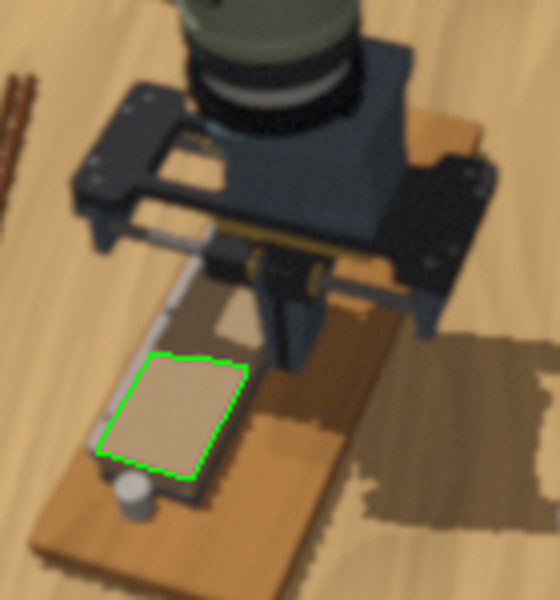

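```bash
for i in 1 2 3 4; do python3 -m handwheel '{"gripper":[1,1],"offset":[[0,0.6,0],[0,1.2,0]],"rot":[[0,0,0],[0,0,0]]}'  >/dev/null;python3 f.py|cut -c1-150;done
```

```text
t 18.75 pos [522.6  50.5  29.8] yang -11.0 tilt 0.01 H [-19.5  23.9] F [ 0.2 -0.5 -1.2] w 0.3 q6 15.0
Fu -0.5 Fn 0.3
t 18.92 pos [522.8  50.6  29.7] yang -10.99 tilt 0.14 H [-19.3  24. ] F [-3.6 -0.4  2.5] w 0.7 q6 15.0
Fu -1.1 Fn -3.5
t 19.08 pos [523.2  50.4  29.6] yang -10.97 tilt 0.23 H [-18.9  24. ] F [-4.7 -0.5  2.7] w 0.6 q6 15.0
Fu -1.4 Fn -4.5
t 19.25 pos [524.1  50.2  29.6] yang -10.96 tilt 0.26 H [-17.9  23.9] F [-6.   0.1  3.7] w 0.4 q6 15.0
Fu -1.1 Fn -5.9
```

```bash
for i in 1 2 3; do python3 -m handwheel '{"gripper":[1,1],"offset":[[0,0.5,0],[0,1,0]],"rot":[[0,0,0],[0,0,0]]}'  >/dev/null;python3 f.py|cut -c1-150;done; python3 st.py pics/st11.png
```

```text
t 19.42 pos [525.1  50.   29.6] yang -10.96 tilt 0.26 H [-17.   23.9] F [-5.6  0.1  3.6] w 0.6 q6 15.0
Fu -0.9 Fn -5.5
t 19.58 pos [525.7  49.9  29.5] yang -10.96 tilt 0.31 H [-16.3  23.9] F [-7.6  0.6  4. ] w 0.8 q6 15.0
Fu -0.8 Fn -7.6
t 19.75 pos [525.7  49.8  29.4] yang -10.97 tilt 0.42 H [-16.3  23.9] F [-8.9  2.3  5.2] w 0.5 q6 15.0
Fu 0.6 Fn -9.2
3233.0 (101.80023193359375, 326.8577575683594) 27.232839584350586
[[-37.79999923706055, 124.80000305175781], [111.69999694824219, -165.8000030517578], [202.3000030517578, -119.19999694824219], [52.70000076293945, 171.39999389648438]]
```

```bash
for i in 1 2 3; do python3 -m handwheel '{"gripper":[1,1],"offset":[[0,0.5,0],[0,1,0]],"rot":[[0,0,0],[0,0,0]]}'  >/dev/null;python3 f.py|cut -c1-150;done
```

```text
t 19.97 pos [525.7  49.8  29.3] yang -10.98 tilt 0.54 H [-16.3  23.9] F [-10.5   2.7   6.2] w 0.4 q6 15.0
Fu 0.6 Fn -10.8
t 20.13 pos [525.7  49.8  29.2] yang -10.99 tilt 0.66 H [-16.3  23.9] F [-13.8   3.1   8.9] w 0.4 q6 15.0
Fu 0.4 Fn -14.1
t 20.3 pos [525.7  49.8  29.1] yang -11.0 tilt 0.78 H [-16.3  23.9] F [-13.6   4.3   8.7] w 0.4 q6 15.0
Fu 1.6 Fn -14.2
```

```bash
python3 -m handwheel '{"gripper":[1,1,1,1,1],"offset":[[0,0.3,0],[0,0.3,0],[0,0.3,0],[0,0.3,0],[0,0.3,0]],"rot":[[0,0,0],[0,0,0],[0,0,0],[0,0,0],[0,0,0]]}'  >/dev/null;python3 f.py; python3 -m handwheel '{"gripper":[1,1,1,1,1],"offset":[[0,0,0],[0,0,0],[0,0,0],[0,0,0],[0,0,0]],"rot":[[0,0,0],[0,0,0],[0,0,0],[0,0,0],[0,0,0]]}'  >/dev/null;python3 f.py; python3 -c "
from plan import *
crop(grab_frame('side'),190,160,330,310,4,'pics/s12c.png')"
```

```text
t 20.72 pos [525.7  49.8  29.1] yang -11.0 tilt 0.81 H [-16.3  23.9] F [-13.9   3.2   9.5] w 0.2 q6 15.0
Fu 0.5 Fn -14.2
t 21.13 pos [525.7  49.8  29.1] yang -10.99 tilt 0.81 H [-16.3  23.8] F [-14.1   3.3   9.7] w 0.5 q6 15.0
Fu 0.6 Fn -14.5
```

View pics/s12c.png

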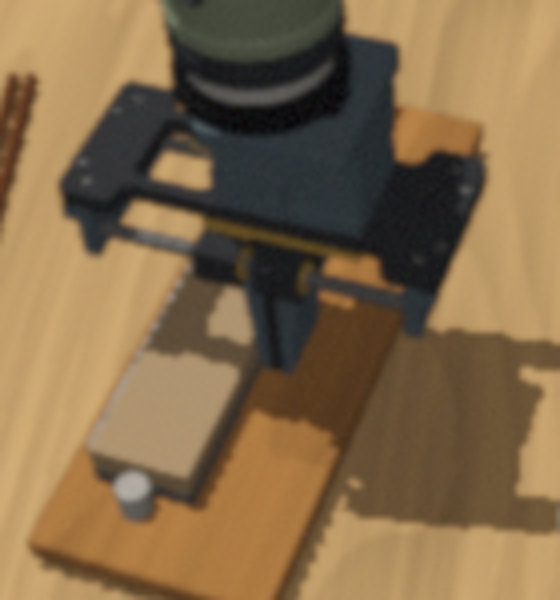

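```bash
python3 -m handwheel '{"gripper":[1,1,1,1,1],"offset":[[0,-3,0],[0,-8,0],[0,-15,0],[0,-35,0],[0,-70,0]],"rot":[[0,0,0],[0,0,0],[0,0,0],[0,0,0],[0,0,0]]}'  >/dev/null;python3 f.py;python3 -m handwheel '{"gripper":[1,1,1,1,1],"offset":[[-15,0,0],[-45,0,0],[-80,-10,0],[-120,-40,0],[-150,-70,0]],"rot":[[0,0,0],[0,0,0],[0,0,0],[0,0,0],[0,0,0]]}'  >/dev/null;python3 f.py; cat > fin.py <<'E'
from plan import *
import sys
im=np.ascontiguousarray(grab_frame('side')); hsv=cv2.cvtColor(im,cv2.COLOR_RGB2HSV)
m=cv2.inRange(hsv,np.array((10,60,120)),np.array((20,118,255))); b=np.zeros_like(m); b[190:290,205:300]=m[190:290,205:300]
m2=cv2.connectedComponents(cv2.erode(b,np.ones((2,2),np.uint8)))
cv2.imwrite('pics/fin_full%s.png'%sys.argv[1],im[:,:,::-1]); crop(im,190,160,330,310,4,'pics/fin%s.png'%sys.argv[1])
it=grab_frame('top'); cv2.imwrite('pics/fint_full%s.png'%sys.argv[1],it[:,:,::-1]); crop(it,205,140,365,240,5,'pics/fint%s.png'%sys.argv[1])
E
python3 fin.py 1
```

```text
t 21.6 pos [467.7  62.6  30.5] yang -11.02 tilt 0.44 H [-75.6  25.4] F [ 0.5 -0.   0.7] w 0.4 q6 17.0
Fu 0.1 Fn 0.5
t 22.02 pos [402.4  74.7 175.5] yang -11.01 tilt 0.26 H [-142.1   25. ] F [-0.3 -0.3  1.2] w 0.3 q6 20.0
Fu -0.3 Fn -0.3
```

View pics/fin1.png

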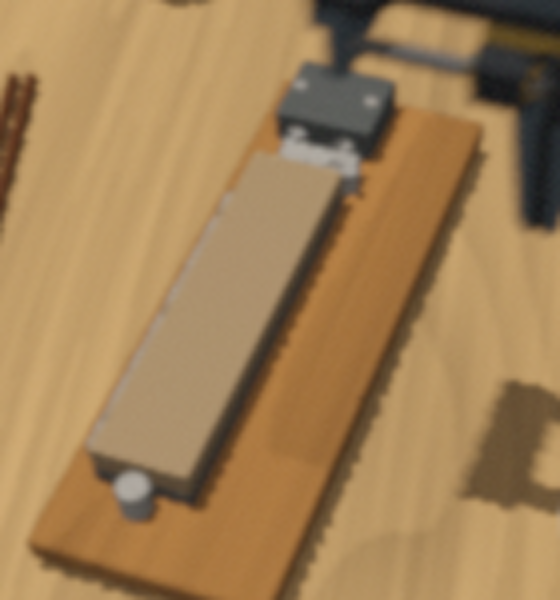

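View pics/fint1.png

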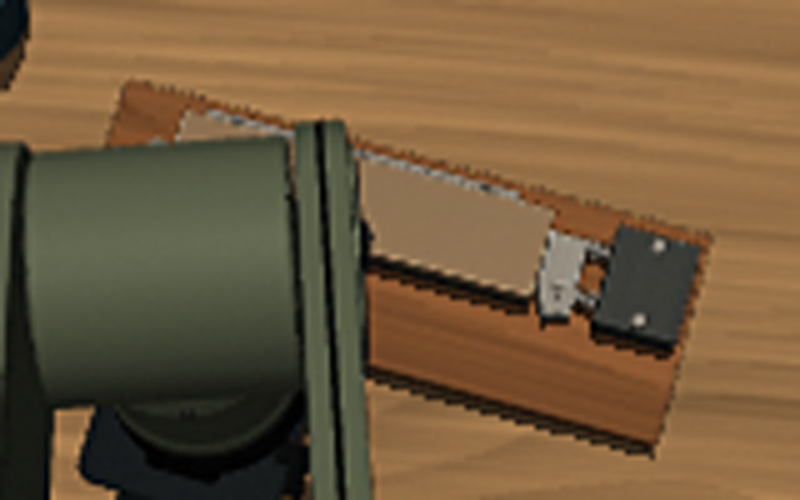

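```bash
cat > ang.py <<'E'
from plan import *
import sys
im=np.ascontiguousarray(cv2.imread(sys.argv[1])[:,:,::-1]); hsv=cv2.cvtColor(im,cv2.COLOR_RGB2HSV)
m=cv2.inRange(hsv,np.array((10,60,120)),np.array((20,128,255))); 
poly=np.array([[(205,276),(240,290),(282,190),(250,190)]],np.int32) ; z=np.zeros_like(m); cv2.fillPoly(z,poly,255)
# per-row near and far edges of tan region seeded at stone axis
z=cv2.morphologyEx(m&z,cv2.MORPH_OPEN,np.ones((3,3),np.uint8))
cs,_=cv2.findContours(z,cv2.RETR_EXTERNAL,cv2.CHAIN_APPROX_NONE); c=max(cs,key=cv2.contourArea)
P=np.array([W2H(p) for p in onz('side',c[:,0].astype(float),47)]).astype(np.float32)
r=cv2.minAreaRect(P); print(r[1],r[2]); print(cv2.boxPoints(r).round(1).tolist())
ce=P.mean(0)
for nm,sel in(('near',(P[:,0]<ce[0]-15)),('far',(P[:,0]>ce[0]+15))):
    Q=P[sel&(P[:,1]>-60)&(P[:,1]<110)]; vx,vy,x0,y0=cv2.fitLine(Q,cv2.DIST_HUBER,0,.01,.01).ravel(); print(nm,len(Q),'ang',np.degrees(np.arctan2(vx*np.sign(vy),abs(vy))).round(2),'x@22',(x0+(22-y0)*vx/vy).round(1))
v=im.copy(); cv2.drawContours(v,[c],-1,(0,255,0),1); crop(v,190,160,330,310,4,'pics/ang.png')
E
python3 ang.py pics/fin_full1.png
```

```text
(64.88438415527344, 226.51278686523438) 1.9592212438583374
[[-13.199999809265137, 124.5], [-5.5, -101.9000015258789], [59.400001525878906, -99.5999984741211], [51.599998474121094, 126.69999694824219]]
near 64 ang 0.01 x@22 -6.3
far 71 ang -1.54 x@22 54.1
```

View pics/ang.png

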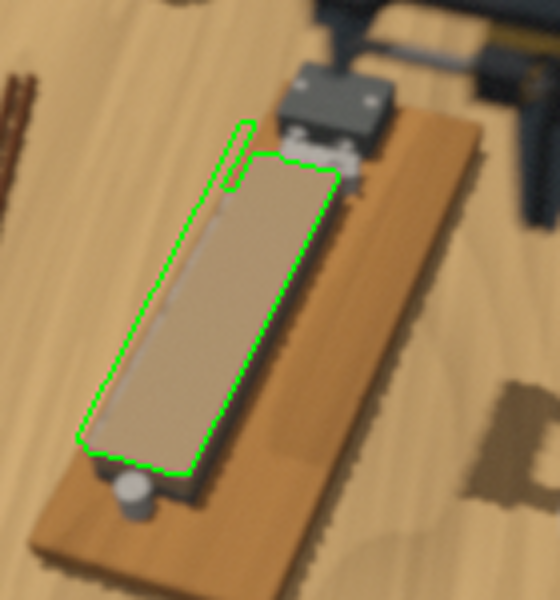

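View pics/fin_full1.png

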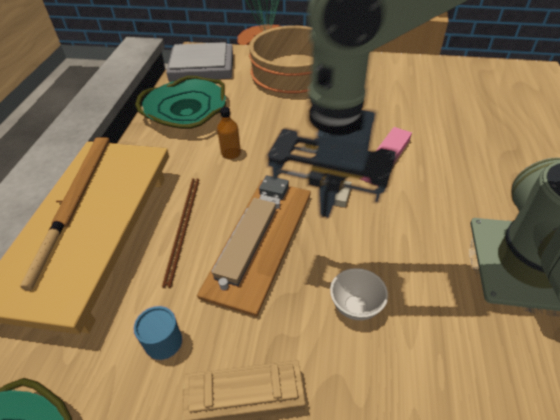

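The stone lies between the post (223,284) and the jaw (270,195), along the rail. The bottle, chopsticks, cup, bowl, mould and nagura are where they started, and the arm is clear. I'm handing in the job.

```bash
python3 -c "
from workcell import *
print(job_done())"
```

```text
the job is handed in; nothing more can be done
None
```

The stone is in the holder, clamped between post and jaw and lying along the rail, and I have handed the job in. I got no verdict back.

**What I did:**
- I set the grey/tan stone on the base about 19° askew and pushed it against the post. The tool read 8 N, friction included.
- I released it and swung it past the jaw with the shut fingers, which took at most about 9 N.
- I then pressed it at mid-length with 14–14.5 N for about 1 s. Sliding took about 5.5 N of that, so roughly 9 N bore on the rail.

**Last checks:**
- In the side view, the stone's near edge is 0.0° out of line at x ≈ -6.3 mm (ideal is -7 mm). Its post end is at y ≈ 125 mm.
- The jaw looks pushed open in both views. I did not measure how far.
- The bystanders look unmoved and the arm is clear. Elapsed time was about 22 s of the 72 s allowed.

**Disagreements:**
- The automatic outline of the stone's far edge ran into the rail and wood, so I relied on the near edge only.
- An early hand-picked measurement suggested the stone was tilted in the grip, but the flat contact on setting it down did not bear that out.
- I did not push separately at the post end, because after the mid-length push the stone already measured in line.

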